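# Calibrate a bench colorimeter and measure the sample

## Task

Calibrate the bench colorimeter and measure the ceramic sample: with the turntable still on its black trap press the round dark key, then push the lever round to the ring mark, so that the white tile is centred under the measuring head, and press the square white key, and last push the lever on to the barred-ring mark, so that the sample disc is centred under the head, and press the long sample key. Press each key fully home and let it spring back, one at a time and only while its own station is under the head; keep off the two small arrow keys. Leave the lever at the sample mark, and do not shift the crucible, timer or notebook beside the instrument.

Things in the scene. Friction and masses are not known exactly. Their poses are not given: they have to be found in the camera images.
- colorimeter: Bench colorimeter, fixed: pale-grey housing 220 mm deep (x), 380 wide (y), deck 56 mm high. Origin: centre of its underside; x to its back, y to its left seen from the front. Turntable on the left half; dark keypad on the right, display (to 95 mm high) behind the keys. A column at the rear left corner carries the measuring head, a 46 mm cylinder over the turntable, from 85 to 143 mm up.
- turntable_axis (a point): Vertical axis of the turntable, at its top (66 mm up): instrument x +35, y +80 mm. The aluminium turntable is 150 mm across; its lever, a flat steel bar, sticks out at the front. Marks on the housing just outside the knob: a black arc with a filled disc at front left (trap), a ring at the front (tile), a ring with a bar across at front right (sample).
- lever_knob (a point): Centre of the top of the black upright knob at the lever's end: 112 mm from the turntable's axis, 106 mm up. The knob is 22 mm across and reaches from 72 to 106 mm up; below it a 12 mm stem and the bar (top at 68 mm up). Push the knob sideways.
- turntable (a joint): Angle of turntable and lever, rad. Grows as the lever swings from left to right past the front (counter-clockwise from above); at 0.80 the lever points straight to the front (-x). Range -0.10 to 1.75, starts at 0 to 0.30. Black trap under the head: up to 0.45; ring mark, white tile centred: 0.85; barred-ring mark, sample centred: 1.45. Friction (1.5 N at the knob) holds it anywhere; no detents.
- measuring_port (a point): Point on the turntable's top straight below the measuring head, 68 mm up: instrument x +72, y +117 mm.
- white_tile (a point): Centre of the top of the white 27 mm calibration tile set in the turntable, 52 mm from its axis. It lies under the head when this point meets measuring_port.
- sample_disc (a point): Centre of the top of the sand-coloured 27 mm sample disc set in the turntable, 52 mm from its axis. It lies under the head when this point meets measuring_port.
- key_dark_top (a point): Centre of the top of the round dark key, 29 mm across, marked with a filled disc: the left one of the three large keys in the front row, at instrument x -50, y -70 mm, top 65 mm up, 9 mm over the deck. The three large keys stand 45 mm apart.
- key_white_top (a point): Centre of the top of the square white key, 28 mm wide, marked with a ring: the middle one of the three large keys, instrument x -50, y -115 mm, top 65 mm up.
- key_sample_top (a point): Centre of the top of the long sample key, 28 mm wide and 46 mm front to back, marked with a ring with a bar across: the right one of the three large keys, instrument x -50, y -160 mm, top 65 mm up.
- key_dark (a joint): Travel of the dark key, m: 0 up, 0.005 fully down. Spring: 1.5 N to start, 4 N fully down.
- key_white (a joint): Travel of the white key, m, spring as the dark key.
- key_sample (a joint): Travel of the sample key, m, spring as the dark key.
- key_up (a joint): Travel of the left small arrow key (17 mm round, top 6 mm over the deck, instrument x +12, y -93 mm), m. Not to be pressed.
- key_down (a joint): Travel of the right small arrow key (same size, x +12, y -137 mm), m. Not to be pressed.
- crucible: White ceramic crucible, 47 mm across, 36 mm high, loose, right of the instrument. Origin: centre of its underside.
- lab_timer: White lab timer, 62x66x18 mm, loose, right of the instrument. Origin: centre of its underside.
- notebook: Dark notebook, 126x89x5 mm, loose, left of the instrument. Origin: centre of its underside.

How it is judged:
On the way, in this order (a step that is already met when the one before it is completed fails the run):
1. the dark key is pressed fully, the other keys up, the black trap under the head (value of joint key_dark above 0.0035 m and value of joint each of key_white, key_sample below 0.0015 m and value of joint turntable below 0.45 rad), for 0.1 s.
2. the lever stands at the ring mark (within 0.08 rad), all three keys up (value of joint turntable between 0.77 and 0.93 rad and value of joint each of key_dark, key_white, key_sample below 0.0015 m), for 0.2 s.
3. the white key is pressed fully, the other keys up, the lever at the ring mark (value of joint key_white above 0.0035 m and value of joint each of key_dark, key_sample below 0.0015 m and value of joint turntable between 0.77 and 0.93 rad), for 0.1 s.
4. the lever stands at the barred-ring mark (within 0.08 rad), all three keys up (value of joint turntable between 1.37 and 1.53 rad and value of joint each of key_dark, key_white, key_sample below 0.0015 m), for 0.2 s.
5. the sample key is pressed fully, the other keys up, the lever at the barred-ring mark (value of joint key_sample above 0.0035 m and value of joint each of key_dark, key_white below 0.0015 m and value of joint turntable between 1.37 and 1.53 rad), for 0.1 s.
At the end, for the whole second after the job is handed in: The lever stands still at the barred-ring mark (1.45 rad, within 0.08), so the sample disc is under the measuring head, and all three large keys are up again (less than 1.5 mm down) (all of step 4 and velocity of joint turntable between -0.05 and 0.05 rad/s); the robot touches nothing.
It fails at once if the dark key pressed without the black trap under the head (lever beyond 0.45 rad) (value of joint key_dark above 0.002 m and value of joint turntable above 0.45 rad).
It fails at once if the white key pressed with the lever more than 0.08 rad off the ring mark (value of joint key_white above 0.002 m and (value of joint turntable below 0.77 rad or value of joint turntable above 0.93 rad)).
It fails at once if the sample key pressed with the lever more than 0.08 rad off the barred-ring mark (value of joint key_sample above 0.002 m and (value of joint turntable below 1.37 rad or value of joint turntable above 1.53 rad)).
It fails at once if an arrow key pressed (value of joint any of key_up, key_down above 0.002 m).
It fails at once if crucible, timer or notebook shifted by more than 15 mm (distance of any of crucible, lab_timer, notebook from where it was at the start of the episode above 0.015 m).
It also fails if it takes over 59 s, if anything falls off the work surface, if the arm or the gripper's body presses on something with over 40 N, if the wrist force passes 120 N, or if a joint passes its speed limit or range.

## Robot

A 6-joint arm with a two-finger parallel gripper is mounted at the origin on a cart in front of the work surface, level with it; the furniture and walls round the work are solid. World frame = base frame: x ahead of the robot, y to its left, z up, the work surface at z = 0. Lengths are in m, angles in rad, forces in N, time in s.
With the tool pointing down it reaches from about 0.275 to 0.825 m from the base axis. Payload 4.9 kg.
Tool frame: the origin (TCP) lies on the centre line of the jaws, within the pads' length; the fingertips stand 14 mm ahead of it and the grasp point (between the pads) lies 5 mm behind it; x points along the fingers, y is the direction in which the jaws open and shut, and the axes are right-handed (so a half turn about x gives the same grasp; the last joint's range is limited). The gripper opens to 85 mm and grips with 20 to 120 N. Pads are 22 mm wide; open, the fingers measure 114 mm over their backs; the gripper's body (76 mm by 85 mm) begins 54 mm behind the grasp point. The pads swing forward as they close: fully open they stand 13 mm farther back than shut.
Start: joints at [1.101, 0.326, -0.193, 1.052, 0, 1.437], TCP at [0.181, 0.519, 0.245] pointing down, gripper open.
Joint ranges: [-2.65, 2.65], [-0.97, 1.79], [-1.3, 1.35], [-1.93, 2.1], [-1.47, 1.37], [-3.14, 3.14]. Speed limits (rad/s): [2.57, 2.57, 3.14, 3.14, 3.14, 3.14].

## Interface

Orientations are given as a unit quaternion [x, y, z, w].
In Python, from workcell import observe, grab_frame, get_calibration, sign_off, trace gives the robot as it stands.
- The arm moves only by the shell command python3 -m creep 'ROWS' [OPENING] [FORCE]. ROWS is a JSON object of lists of equal length, an entry for each row: "translation": the shift along the tool's x, y, z in m, a list of three; "twist": the turn about the tool's x in degrees. A call has 1 to 12 rows; each row is the pose to reach, as a shift and turn from the pose measured when the call began, along the tool's axes at that moment; what a row does not reach only later rows make up. A row lasts 1/12 s, in which the tool goes at most 41.7 mm and 7.16 degrees, less where a joint would pass 70% of its speed; a pose out of reach is approached as far as the arm can. A call with a gripper value outside its range is refused whole. OPENING is the closure in counts, from 0 (fully open) to 255 (shut), set as the call begins (- or left out, the last holds). The fingers move at their own pace and stop on an object; FORCE is the grip in N (left out, the last holds). Time passes only in rows, so rows that repeat a pose let the fingers close. It gives the time, the measured TCP pose, the force and the opening at its end, in the units of the state.
- observe(): the state, without advancing time (a new reading comes with each control period).
- grab_frame(name): name is "scene" or "top" or "wrist"; returns the picture (400x640x3 uint8, red, green, blue); there is no depth.
- get_calibration(name): a dict with "intrinsics" (3x3 intrinsics, pixels), "world_from_camera" (4x4, takes a point from camera to world coordinates). Camera axes: x right, y up, looking along -z (the intrinsics and any distortion apply to the point x, -y, -z); pixel columns grow to the right and rows downward; lengths in m; the calibration is good to about 2 mm. A picture is of the moment at which its call begins: read the wrist's pose just before it. get_calibration takes no time and is no camera call; for the wrist camera it gives the pose at the moment of the call.
- sign_off(): hands the job in, once; it reports no verdict.
Trained networks look in the newest picture that a camera, given by its name, has taken for a name from the list of things; names that differ only in an ending like _2 or _b are one class to them, and where a whole thing is asked for, a point or a joint stands for the part that bears it (a point fixed in the world has none). Each returns a list of dicts, best first, with "score" (0 to 1); they miss things now and then, are a little off and sometimes report something else, mostly with a low value. They report only what shows in the picture. A call takes as long as a camera call.
- trace(name, camera): "region" (400x640 bool, what is visible of it) and "rect" ([centre column, centre row, width, height] in pixels, round what is visible of it).
The state is a dict: "t": time; "qpos": joint angles; "qvel": joint speeds; "effort": joint torques, N m; "eef_pos": TCP position; "tool_rot": TCP orientation; "force": force on the tool from outside, world axes, zero at the start; "ft_torque": the same for the moment, N m; "gripper_width": opening from 0.0 (shut) to 1.0 (fully open).
Only numpy, scipy, OpenCV 4.12 (cv2) and the standard library are available. Lean on these libraries where they do the work, as an engineer would, in place of code of your own. Each camera call takes 0.05 s, during which the arm holds its last target. There are 200 camera calls.

## Working session

There is one attempt and no reset: what is moved stays moved. The work goes in short steps, Python scripts to look and compute and a shell command to move; the robot and the scene stay as the last step left them, time stands still between calls to the robot, and variables do not carry over. Pictures are saved under pics/ and viewed, about 8 in all and at most 12, crops included, and the job is handed in when it is done.

```bash
mkdir -p pics
cat > h.py <<'E'
import numpy as np, cv2
from workcell import *
from scipy.spatial.transform import Rotation as R
def cal(n):
    c=get_calibration(n); return np.array(c["intrinsics"]),np.array(c["world_from_camera"]),c
def ray(n,u,v,z):
    K,T,_=cal(n); d=np.linalg.inv(K)@[u,v,1]; d=T[:3,:3]@[d[0],-d[1],-d[2]]; o=T[:3,3]
    return o+d*(z-o[2])/d[2]
def proj(n,p):
    K,T,_=cal(n); q=T[:3,:3].T@(np.array(p)-T[:3,3]); q=K@[q[0],-q[1],-q[2]]; return q[:2]/q[2]
def save(n,f):
    im=grab_frame(n); cv2.imwrite(f,im[:,:,::-1]); return im
E
python3 - <<'E'
from h import *
a=save("top","pics/1.png"); 
b=save("scene","pics/2.png")
for n in("top","scene"):
    print(n,cal(n)[2])
for n,z in [("lever_knob",.106),("key_dark_top",.065),("key_white_top",.065),("key_sample_top",.065),("white_tile",.068),("sample_disc",.068),("crucible",.036),("lab_timer",.018),("notebook",.005)]:
    for c in("top","scene"):
        r=trace(n,c)
        for d in r[:1]: print(n,c,round(d["score"],2),np.round(d["rect"],1),ray(c,*d["rect"][:2],z).round(4))
s=observe();print(s["t"],s["eef_pos"],s["tool_rot"],R.from_quat(s["tool_rot"]).as_matrix().round(3))
E
```

```text
top {'intrinsics': array([[405.3990431 ,   0.        , 324.53793772],
       [  0.        , 405.3990431 , 196.36147148],
       [  0.        ,   0.        ,   1.        ]]), 'world_from_camera': array([[-2.85543369e-02,  9.96097369e-01, -8.35145581e-02,
         3.93798958e-01],
       [-9.99586957e-01, -2.87260406e-02, -8.54829861e-04,
        -1.30359870e-02],
       [-3.25053636e-03,  8.34556539e-02,  9.96506191e-01,
         1.37853075e+00],
       [ 0.00000000e+00,  0.00000000e+00,  0.00000000e+00,
         1.00000000e+00]])}
scene {'intrinsics': array([[467.40338654,   0.        , 319.07545755],
       [  0.        , 467.40338654, 196.18030738],
       [  0.        ,   0.        ,   1.        ]]), 'world_from_camera': array([[ 0.64233006,  0.42206477, -0.63974481, -0.36028763],
       [-0.76610659,  0.32940023, -0.55188421, -0.78085357],
       [-0.02219879,  0.84460453,  0.53493027,  0.82235817],
       [ 0.        ,  0.        ,  0.        ,  1.        ]])}
lever_knob top 0.91 [349.9 177.8  50.5  53.7] [ 0.557  -0.0938  0.106 ]
lever_knob scene 0.76 [342.9 205.9  67.6  25.9] 
[... 511 characters left out ...]
.8  47.5  44.5] [ 0.5584 -0.1016  0.068 ]
sample_disc scene 0.57 [342.7 208.7  62.6  33.4] [ 0.5321 -0.0999  0.068 ]
crucible top 0.47 [447.  214.2  17.3  12.6] [ 0.4354 -0.4151  0.036 ]
crucible scene 0.79 [428.4 287.4  19.5  21.1] [ 0.429  -0.4368  0.036 ]
lab_timer top 0.62 [451.5 186.4  20.3  18.9] [ 0.5292 -0.4407  0.018 ]
lab_timer scene 0.66 [447.9 277.9  31.9  20.9] [ 0.5075 -0.4502  0.018 ]
notebook top 0.65 [300.8 174.8  30.2  39.1] [0.5851 0.0671 0.005 ]
notebook scene 0.78 [309.2 197.7  39.2  19.7] [0.5903 0.0818 0.005 ]
1.0 [0.18124529 0.51931623 0.24529296] [ 0.11816814  0.69715376 -0.11815473  0.69717457] [[ 0.     0.33   0.944]
 [ 0.     0.944 -0.33 ]
 [-1.     0.     0.   ]]
```

Run:
```python
from h import *
a=cv2.imread("pics/1.png")[130:255,280:480]; b=cv2.imread("pics/2.png")[160:320,270:480]
cv2.imwrite("pics/3.png",cv2.resize(a,(800,500),interpolation=cv2.INTER_CUBIC))
cv2.imwrite("pics/4.png",cv2.resize(b,(788,600),interpolation=cv2.INTER_CUBIC))
```

```text
(no output)
```

View pics/3.png

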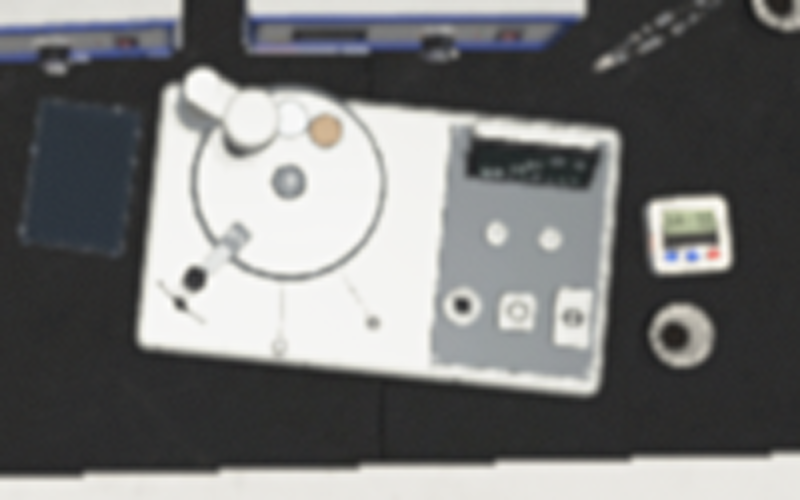

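View pics/4.png

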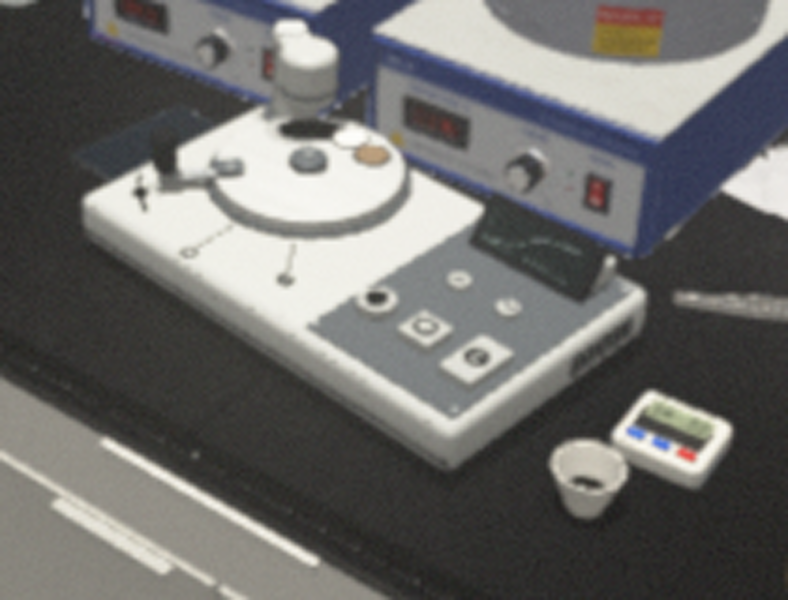

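The top view shows the dark, white and sample keys at about (395,206), (409,208) and (423,209), the hub at (352,175) and the knob at (329,200), next to the trap mark. The scene view agrees. The crucible and timer are well to the right of the keys. Next I'll fit the instrument pose from both cameras.

```bash
cat > fit.py <<'E'
from h import *
from scipy.optimize import least_squares
obs={"top":{"kd":(395.5,206.2),"kw":(409.2,208),"ks":(423.2,209.2),"ax":(352.2,175.2),"knob":(329,199.5),"sd":(361.5,162.5),"wt":(353.25,159.5),"up":(404,188.2),"dn":(417.3,189.5)},
"scene":{"kd":(370.2,239.7),"kw":(383.5,247.4),"ks":(397.1,255.4),"ax":(352.1,202.6),"sd":(369.4,201.3),"up":(392.3,234.4),"dn":(405.3,241.7)}}
def pts(q):
    c=lambda a,r,z:(.035+r*np.cos(a),.08+r*np.sin(a),z)
    return {"kd":(-.05,-.07,.065),"kw":(-.05,-.115,.065),"ks":(-.05,-.16,.065),"ax":(.035,.08,.070),"up":(.012,-.093,.062),"dn":(.012,-.137,.062),
     "knob":c(np.pi+q-.8,.112,.106),"wt":c(np.pi/4+q-.85,.052,.068),"sd":c(np.pi/4+q-1.45,.052,.068)}
def W(p,P): 
    c,s=np.cos(p[2]),np.sin(p[2]); return np.array([p[0]+c*P[0]-s*P[1],p[1]+s*P[0]+c*P[1],P[2]])
C={n:cal(n) for n in obs}
def res(p,cams=obs):
    P=pts(p[3]); out=[]
    for n in cams:
        for k,uv in obs[n].items(): out+=list(proj(n,W(p,P[k]))-uv)
    return np.array(out)
if __name__=="__main__":
    for cams in (["top","scene"],["top"],["scene"]):
        r=least_squares(lambda p:res(p,cams),[.5,-.17,-.1,.15],loss="soft_l1")
        print(cams,r.x.round(4)); print(r.fun.reshape(-1,2).round(1).tolist())
        P=pts(r.x[3]); [print(k,W(r.x,P[k]).round(4)) for k in("kd","kw","ks","ax","knob")]
E
python3 fit.py
```

```text
['top', 'scene'] [ 0.5244 -0.1795 -0.1365  0.1487]
[[0.3, -0.0], [0.5, -0.3], [0.3, -0.0], [0.4, -0.0], [-0.0, -0.3], [0.3, -0.1], [-0.4, -0.0], [0.5, -0.1], [0.6, 0.1], [-0.1, -0.3], [-0.4, -0.3], [-0.4, -0.2], [-0.1, 0.5], [-0.5, -0.1], [-0.1, -0.2], [-0.2, -0.2]]
kd [ 0.4653 -0.2421  0.065 ]
kw [ 0.4592 -0.2867  0.065 ]
ks [ 0.4531 -0.3313  0.065 ]
ax [ 0.5699 -0.1051  0.07  ]
knob [ 0.4909 -0.0257  0.106 ]
['top'] [ 0.5242 -0.1787 -0.1381  0.1523]
[[0.0, 0.1], [0.2, -0.2], [-0.0, 0.1], [0.1, 0.0], [-0.2, -0.2], [-0.0, -0.0], [-0.7, 0.0], [0.2, 0.0], [0.3, 0.2]]
kd [ 0.465  -0.2411  0.065 ]
kw [ 0.4588 -0.2857  0.065 ]
ks [ 0.4526 -0.3302  0.065 ]
ax [ 0.5698 -0.1042  0.07  ]
knob [ 0.4907 -0.025   0.106 ]
['scene'] [ 0.5244 -0.1804 -0.1372  0.1401]
[[0.2, -0.2], [-0.2, -0.2], [-0.2, -0.0], [0.1, 0.6], [-0.2, 0.1], [0.1, -0.0], [0.1, -0.0]]
kd [ 0.4653 -0.2429  0.065 ]
kw [ 0.4592 -0.2875  0.065 ]
ks [ 0.453  -0.3321  0.065 ]
ax [ 0.57   -0.1059  0.07  ]
knob [ 0.4918 -0.0258  0.106 ]
```

```bash
cat > go.py <<'E'
import sys
from h import *
# python3 go.py x y z [pushdir_deg]: tool translation (mm-rounded) and twist to TCP target
s=observe(); M=R.from_quat(s["tool_rot"]).as_matrix(); a=[float(v) for v in sys.argv[1:]]
print("t",s["t"],"pos",np.round(s["eef_pos"],4),"F",np.round(s["force"],1),"w",s["gripper_width"],"pushdir",np.degrees(np.arctan2(-M[1,1],-M[0,1])).round(2),"xaxis",M[:,0].round(3))
if len(a)>=3: print("shift",(M.T@(np.array(a[:3])-s["eef_pos"])).round(4),"norm",np.linalg.norm(np.array(a[:3])-s["eef_pos"]).round(3))
E
python3 go.py .465 -.242 .115
```

```text
t 1.0 pos [0.1812 0.5193 0.2453] F [0.7 0.2 0.8] w 1.0015293128622562 pushdir -109.24 xaxis [ 0.  0. -1.]
shift [ 0.1303 -0.6253  0.5188] norm 0.823
```

```bash
python3 -m creep '{"translation":[[0,-0.04,0.033],[0,-0.07,0.058],[0,-0.10,0.083],[0,-0.13,0.108],[0,-0.16,0.133],[0,-0.19,0.158],[0,-0.22,0.183],[0,-0.25,0.208],[0,-0.28,0.233],[0,-0.31,0.258],[0,-0.34,0.282],[0,-0.37,0.307]],"twist":[0,0,0,0,0,0,0,0,0,0,0,0]}' 255 20; python3 go.py .465 -.242 .115
```

```text
t: 2.0
eef_pos: [0.3494, 0.067, 0.2457]
tool_rot: [0.118, 0.697, -0.118, 0.698]
force: [1.4, 0.8, -0.6]
gripper_width: -0.002
t 2.0 pos [0.3494 0.067  0.2457] F [ 1.4  0.8 -0.6] w -0.0021406161749688273 pushdir -109.23 xaxis [ 0.001  0.    -1.   ]
shift [ 0.1308 -0.2537  0.2108] norm 0.355
```

```bash
python3 -m creep '{"translation":[[0.0,-0.03,0.025],[0.0,-0.06,0.05],[0.0,-0.09,0.075],[0.0,-0.12,0.1],[0,-0.15,0.125],[0,-0.18,0.15],[0,-0.21,0.175],[0.02,-0.235,0.195],[0.05,-0.25,0.208],[0.09,-0.254,0.211],[0.12,-0.254,0.211],[0.131,-0.254,0.211]],"twist":[0,0,0,0,0,0,0,0,0,0,0,0]}'
python3 - <<'E'
from h import *
save("wrist","pics/5.png"); 
for p in [(.465,-.242,.065),(.459,-.2865,.065)]: print(proj("wrist",p))
E
python3 go.py .465 -.242 .09
```

```text
t: 3.0
eef_pos: [0.4625, -0.2414, 0.1102]
tool_rot: [0.12, 0.699, -0.117, 0.695]
force: [-0.5, 0.2, -0.1]
gripper_width: 0.004
[317.17660584 235.45266052]
[253.18066819 247.6215105 ]
t 3.05 pos [ 0.4622 -0.2408  0.1098] F [-1.6  0.4 -1.4] w 0.001681326370708455 pushdir -109.29 xaxis [-0.005  0.005 -1.   ]
shift [ 0.0198 -0.0002  0.0032] norm 0.02
```

View pics/5.png

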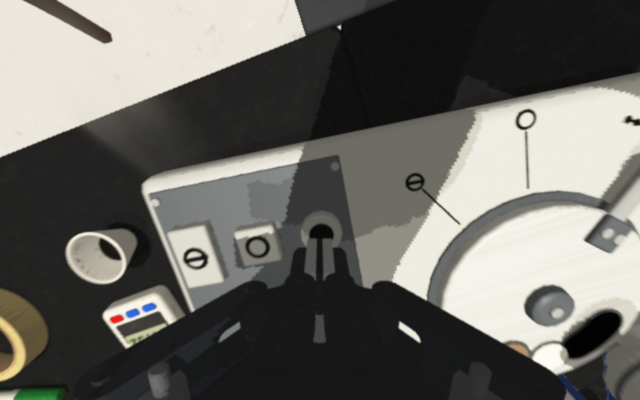

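The wrist view puts the dark key at (320,233) and the white key at (257,246). Both are within about 2 mm of the prediction, slightly to +y, and the fingers are shut above the dark key. I'll lower in steps.

```bash
python3 -m creep '{"translation":[[0.006,0,0.003],[0.012,0,0.003],[0.018,0,0.003],[0.018,0,0.003]],"twist":[0,0,0,0]}';python3 go.py .465 -.2405 .08
```

```text
t: 3.38
eef_pos: [0.4651, -0.2416, 0.0916]
tool_rot: [0.12, 0.699, -0.117, 0.695]
force: [-0.0, -0.5, -0.3]
gripper_width: 0.003
t 3.3833 pos [ 0.4651 -0.2416  0.0916] F [-0.  -0.5 -0.3] w 0.0033484576908637017 pushdir -109.27 xaxis [-0.005  0.005 -1.   ]
shift [ 0.0116  0.001  -0.0004] norm 0.012
```

```bash
for i in 1; do python3 -m creep '{"translation":[[0.003,0.001,0],[0.006,0.001,0],[0.008,0.001,0],[0.010,0.001,0],[0.010,0.001,0]],"twist":[0,0,0,0,0]}'; done; python3 -m creep '{"translation":[[0.001,0,0],[0.002,0,0],[0.003,0,0],[0.003,0,0]],"twist":[0,0,0,0]}'
```

```text
t: 3.8
eef_pos: [0.4652, -0.2406, 0.0814]
tool_rot: [0.12, 0.699, -0.117, 0.695]
force: [-0.6, -0.1, -0.2]
gripper_width: -0.002
t: 4.13
eef_pos: [0.4653, -0.2406, 0.0784]
tool_rot: [0.12, 0.699, -0.117, 0.695]
force: [-1.2, -0.1, 1.9]
gripper_width: 0.001
```

```bash
python3 -m creep '{"translation":[[0.002,0,0],[0.004,0,0],[0.0045,0,0],[0.0045,0,0],[0.0045,0,0]],"twist":[0,0,0,0,0]}'; python3 -m creep '{"translation":[[0.001,0,0],[0.001,0,0],[0.001,0,0],[0.001,0,0]],"twist":[0,0,0,0]}'
```

```text
t: 4.55
eef_pos: [0.4654, -0.2407, 0.0741]
tool_rot: [0.12, 0.699, -0.117, 0.695]
force: [-1.5, 0.9, 3.6]
gripper_width: 0.002
t: 4.88
eef_pos: [0.4654, -0.2407, 0.0739]
tool_rot: [0.12, 0.699, -0.117, 0.695]
force: [-3.1, 1.5, 10.6]
gripper_width: -0.001
```

```bash
python3 -m creep '{"translation":[[-0.005,0,0],[-0.02,0,0],[-0.045,0,0],[-0.075,0,0],[-0.08,0,0],[-0.08,0,0]],"twist":[0,0,0,0,0,0]}';python3 go.py .504 .012 .150
```

```text
t: 5.38
eef_pos: [0.4672, -0.242, 0.156]
tool_rot: [0.119, 0.698, -0.118, 0.697]
force: [-0.3, -0.4, -0.8]
gripper_width: -0.0
t 5.3833 pos [ 0.4672 -0.242   0.156 ] F [-0.3 -0.4 -0.8] w -0.0002393645818024989 pushdir -109.27 xaxis [-0.001  0.002 -1.   ]
shift [ 0.0063  0.2519 -0.0491] norm 0.257
```

```bash
python3 -m creep '{"translation":[[0,0.03,-0.006],[0,0.06,-0.012],[0,0.09,-0.018],[0,0.12,-0.024],[0,0.15,-0.030],[0,0.18,-0.036],[0,0.21,-0.042],[0,0.24,-0.047],[0,0.252,-0.049],[0,0.252,-0.049],[0.0,0.252,-0.049],[0.0,0.252,-0.049]],"twist":[0,0,0,0,0,0,0,0,0,0,0,0]}'
python3 -m creep '{"translation":[[0.02,0,0],[0.04,0,0],[0.05,0,0],[0.058,0,0],[0.060,0,0],[0.060,0,0]],"twist":[0,0,0,0,0,0]}'
python3 - <<'E'
from h import *
save("wrist","pics/6.png");
E
python3 go.py .504 .012 .094
```

```text
t: 6.38
eef_pos: [0.5036, 0.0112, 0.1556]
tool_rot: [0.119, 0.698, -0.118, 0.696]
force: [-0.6, -0.7, -0.1]
gripper_width: -0.001
t: 6.88
eef_pos: [0.5033, 0.0107, 0.0953]
tool_rot: [0.119, 0.698, -0.119, 0.696]
force: [-0.5, 0.5, 0.3]
gripper_width: -0.001
t 6.9333 pos [0.5037 0.0108 0.0959] F [ 0.2  0.4 -0.2] w -0.0017603015611065457 pushdir -109.35 xaxis [-0.002  0.001 -1.   ]
shift [ 0.0019  0.0012 -0.0001] norm 0.002
```

View pics/6.png

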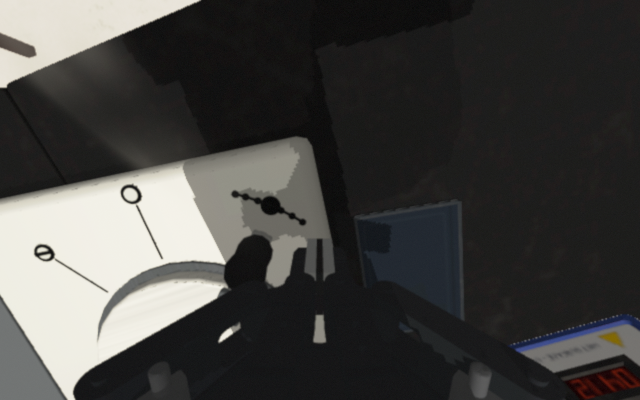

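The fingers are down left of the knob (knob at (248,262), nearest finger edge at about column 293), and the ring mark is at (131,194). I'll work out the push path.

```bash
cat > path.py <<'E'
import sys
from fit import *
p=[.5242,-.1785,-.137]
q0,q1,h,n=float(sys.argv[1]),float(sys.argv[2]),float(sys.argv[3]),int(sys.argv[4])
s=observe(); M=R.from_quat(s["tool_rot"]).as_matrix(); nn=-M[:,1]
for q in np.linspace(q0,q1,n):
    k=W(p,pts(q)["knob"]); t=k-nn*(.011+h); t[2]=.095
    print(round(q,3),k.round(4),"shift",(M.T@(t-s["eef_pos"])).round(4))
E
python3 path.py .149 .85 .0145 8
```

```text
0.149 [ 0.4908 -0.0246  0.106 ] shift [ 0.0009 -0.0123 -0.0005]
0.249 [ 0.4833 -0.0329  0.106 ] shift [ 0.0009 -0.0226 -0.0048]
0.349 [ 0.4766 -0.0419  0.106 ] shift [ 0.0009 -0.0333 -0.0081]
0.449 [ 0.4708 -0.0516  0.106 ] shift [ 0.0009 -0.0443 -0.0104]
0.55 [ 0.4661 -0.0617  0.106 ] shift [ 0.0009 -0.0554 -0.0115]
0.65 [ 0.4624 -0.0723  0.106 ] shift [ 0.0009 -0.0666 -0.0115]
0.75 [ 0.4598 -0.0832  0.106 ] shift [ 0.0009 -0.0778 -0.0104]
0.85 [ 0.4582 -0.0943  0.106 ] shift [ 0.0009 -0.0888 -0.0081]
```

```bash
python3 -m creep '{"translation":[[0.001,-0.006,0],[0.001,-0.012,0],[0.001,-0.018,-0.003],[0.001,-0.025,-0.0055],[0.001,-0.033,-0.008],[0.001,-0.044,-0.010],[0.001,-0.055,-0.0115],[0.001,-0.066,-0.0115],[0.001,-0.076,-0.0105],[0.001,-0.083,-0.009],[0.001,-0.087,-0.008],[0.001,-0.087,-0.008]],"twist":[0,0,0,0,0,0,0,0,0,0,0,0]}'
python3 - <<'E'
from h import *
from fit import *
a=save("top","pics/7.png"); cv2.imwrite("pics/7c.png",cv2.resize(cv2.imread("pics/7.png")[130:255,280:480],(800,500),interpolation=cv2.INTER_CUBIC))
b=save("wrist","pics/8.png"); 
p=[.5242,-.1785,-.137]
for q in(.7,.77,.85,.93): print(q,[(k,((proj("top",W(p,pts(q)[k]))-[280,130])*4).round()) for k in("sd","wt","knob")], proj("wrist",W(p,pts(q)["knob"])).round())
E
python3 go.py
```

```text
t: 7.93
eef_pos: [0.4679, -0.0702, 0.095]
tool_rot: [0.119, 0.697, -0.12, 0.697]
force: [0.8, 0.1, 0.6]
gripper_width: -0.001
0.7 [('sd', array([293., 118.])), ('wt', array([257., 127.])), ('knob', array([263., 313.]))] [296. 271.]
0.77 [('sd', array([289., 118.])), ('wt', array([253., 129.])), ('knob', array([273., 315.]))] [279. 273.]
0.85 [('sd', array([284., 118.])), ('wt', array([249., 132.])), ('knob', array([285., 316.]))] [261. 277.]
0.93 [('sd', array([279., 119.])), ('wt', array([245., 135.])), ('knob', array([296., 316.]))] [244. 281.]
t 8.0333 pos [ 0.468  -0.0693  0.0951] F [ 0.3 -0.   0.4] w 0.00105680652478484 pushdir -109.38 xaxis [-0.001 -0.    -1.   ]
```

View pics/7c.png

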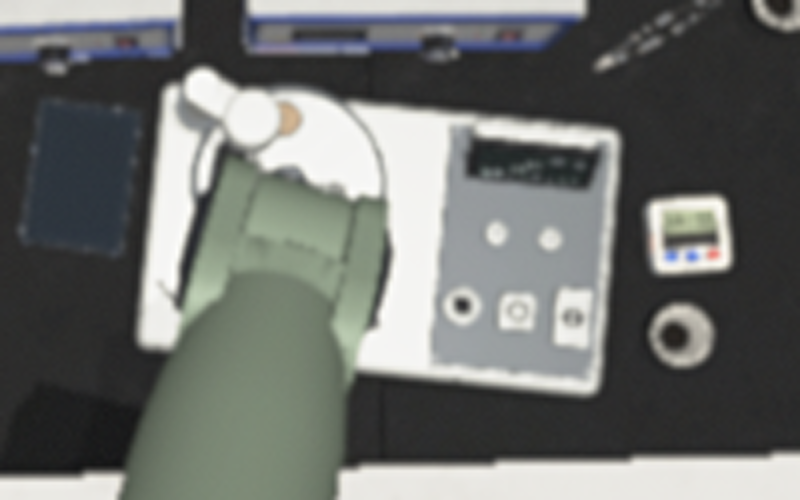

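View pics/8.png

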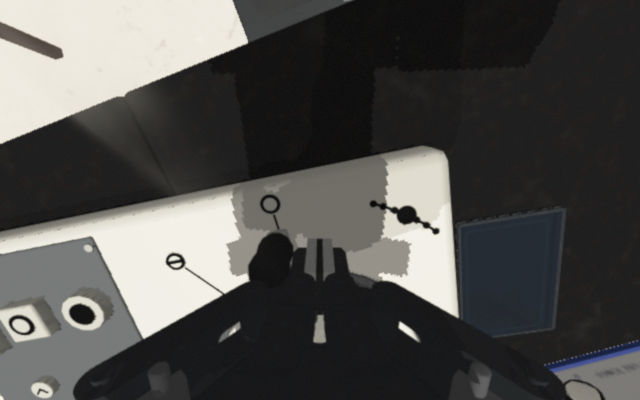

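The top view shows the sample disc's right edge at about column 301 of the crop, which puts its centre near 284 and the lever near 0.85. The wrist view has the knob just beside the ring mark line at (270,205). I'll back off, go over to the white key and check with the top camera unobstructed.

```bash
python3 -m creep '{"translation":[[0,0.01,0],[0,0.015,0],[-0.03,0.015,0],[-0.06,0.015,0],[-0.065,0.015,0],[-0.065,0.015,0]],"twist":[0,0,0,0,0,0]}';python3 go.py .459 -.285 .16
```

```text
t: 8.53
eef_pos: [0.4752, -0.0548, 0.1622]
tool_rot: [0.118, 0.696, -0.119, 0.699]
force: [0.5, 0.4, -1.2]
gripper_width: -0.003
t 8.5333 pos [ 0.4752 -0.0548  0.1622] F [ 0.5  0.4 -1.2] w -0.003060501162547332 pushdir -109.3 xaxis [ 0.004 -0.002 -1.   ]
shift [ 0.0025 -0.2226  0.0608] norm 0.231
```

```bash
python3 -m creep '{"translation":[[0,-0.03,0.008],[0,-0.06,0.016],[0,-0.09,0.025],[0,-0.12,0.033],[0,-0.15,0.041],[0,-0.18,0.049],[0,-0.21,0.057],[0,-0.222,0.061],[0.02,-0.222,0.061],[0.045,-0.222,0.061],[0.055,-0.222,0.061],[0.055,-0.222,0.061]],"twist":[0,0,0,0,0,0,0,0,0,0,0,0]}'
python3 - <<'E'
from fit import *
save("top","pics/9.png"); save("wrist","pics/10w.png"); a=cv2.imread("pics/9.png")[130:255,280:480]
b=cv2.imread("pics/10w.png")
cv2.imwrite("pics/9c.png",np.vstack([cv2.resize(a[:75,:],(560,210),interpolation=cv2.INTER_CUBIC)*0+cv2.resize(a[:75,:],(560,210),interpolation=cv2.INTER_CUBIC),cv2.resize(b,(560,350))]))
a=cv2.resize(a,(800,500),interpolation=cv2.INTER_CUBIC)[:375,:500]; b=cv2.resize(b,(500,312))[120:300]
cv2.imwrite("pics/9c.png",np.vstack([a,b]))
p=[.5242,-.1785,-.137]
for q in(.77,.85,.93): print(q,[(k,((proj("top",W(p,pts(q)[k]))-[280,130])*4).round()) for k in("sd","knob")])
print(proj("wrist",W(p,pts(0)["kw"]))*.78125-[0,120])
E
python3 go.py .459 -.285 .081
```

```text
t: 9.53
eef_pos: [0.4576, -0.2821, 0.1041]
tool_rot: [0.119, 0.698, -0.117, 0.697]
force: [0.1, -0.0, 0.0]
gripper_width: -0.004
0.77 [('sd', array([289., 118.])), ('knob', array([273., 315.]))]
0.85 [('sd', array([284., 118.])), ('knob', array([285., 316.]))]
0.93 [('sd', array([279., 119.])), ('knob', array([296., 316.]))]
[245.66698533  61.79079566]
t 9.6333 pos [ 0.4595 -0.2836  0.1071] F [-0.  -0.8 -0.5] w -0.0032628538268630767 pushdir -109.24 xaxis [ 0.003 -0.    -1.   ]
shift [ 0.0261 -0.0015 -0.0001] norm 0.026
```

View pics/9c.png

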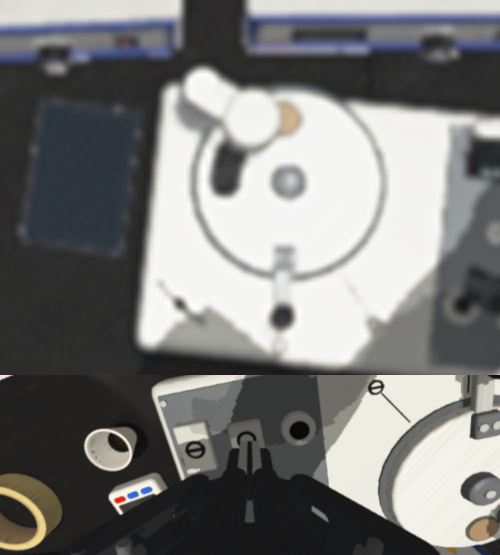

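The knob is at (282,316), so q is about 0.83, within the window of 0.77 to 0.93. The fingers are over the square white key, so I'll press it.

```bash
python3 -m creep '{"translation":[[0.008,-0.001,0],[0.016,-0.001,0],[0.022,-0.001,0],[0.025,-0.001,0],[0.025,-0.001,0],[0.025,-0.001,0]],"twist":[0,0,0,0,0,0]}';python3 go.py .459 -.285 .074
```

```text
t: 10.13
eef_pos: [0.4591, -0.2845, 0.0819]
tool_rot: [0.118, 0.696, -0.118, 0.698]
force: [0.6, -0.3, 0.4]
gripper_width: -0.002
t 10.1333 pos [ 0.4591 -0.2845  0.0819] F [ 0.6 -0.3  0.4] w -0.0016832600577130123 pushdir -109.24 xaxis [ 0.002 -0.    -1.   ]
shift [ 0.0079 -0.0005  0.0001] norm 0.008
```

```bash
python3 -m creep '{"translation":[[0.002,0,0],[0.004,0,0],[0.006,0,0],[0.0075,0,0],[0.008,0,0],[0.008,0,0],[0.008,0,0]],"twist":[0,0,0,0,0,0,0]}';python3 -m creep '{"translation":[[0.001,0,0],[0.001,0,0],[0.001,0,0],[0.001,0,0]],"twist":[0,0,0,0]}'
```

```text
t: 10.72
eef_pos: [0.4595, -0.2848, 0.0743]
tool_rot: [0.118, 0.696, -0.118, 0.698]
force: [0.4, -1.3, 3.7]
gripper_width: 0.0
t: 11.05
eef_pos: [0.4595, -0.2848, 0.074]
tool_rot: [0.118, 0.696, -0.118, 0.698]
force: [-1.4, 1.6, 8.7]
gripper_width: 0.002
```

Both presses bottomed out at about 10 N. Now I'll lift, go back to the left of the knob and turn the tool about −31° for the second push.

```bash
python3 -m creep '{"translation":[[-0.005,0,0],[-0.02,0,0],[-0.045,0,0],[-0.075,0,0],[-0.082,0,0],[-0.082,0,0]],"twist":[0,0,0,0,0,0]}';python3 go.py .4505 -.052 .156
```

```text
t: 11.55
eef_pos: [0.4604, -0.2857, 0.1582]
tool_rot: [0.117, 0.695, -0.119, 0.7]
force: [0.5, -0.8, -0.1]
gripper_width: -0.001
t 11.55 pos [ 0.4604 -0.2857  0.1582] F [ 0.5 -0.8 -0.1] w -0.0005849539420785309 pushdir -109.24 xaxis [ 0.006 -0.004 -1.   ]
shift [ 0.0013  0.2173 -0.0864] norm 0.234
```

```bash
python3 -m creep '{"translation":[[0,0.022,-0.009],[0,0.045,-0.018],[0,0.068,-0.027],[0,0.090,-0.036],[0,0.112,-0.045],[0,0.135,-0.054],[0,0.158,-0.063],[0,0.180,-0.072],[0,0.2,-0.08],[0,0.217,-0.086],[0,0.217,-0.086],[0,0.217,-0.086]],"twist":[-3,-6,-9,-12,-15,-18,-21,-24,-27,-30,-31,-31]}';python3 go.py .4505 -.052 .095
```

```text
t: 12.55
eef_pos: [0.4497, -0.0516, 0.1561]
tool_rot: [-0.074, 0.702, 0.072, 0.705]
force: [0.1, -0.3, 0.5]
gripper_width: -0.001
t 12.55 pos [ 0.4497 -0.0516  0.1561] F [ 0.1 -0.3  0.5] w -0.0009072599222342392 pushdir -78.13 xaxis [ 0.004 -0.003 -1.   ]
shift [ 0.0611 -0.0003  0.0005] norm 0.061
```

```bash
python3 -m creep '{"translation":[[0.02,0,0],[0.04,0,0],[0.052,0,0],[0.060,0,0],[0.061,0,0],[0.061,0,0]],"twist":[0,0,0,0,0,0]}';python3 path.py .83 1.45 .0135 8
```

```text
t: 13.05
eef_pos: [0.4496, -0.0524, 0.0946]
tool_rot: [-0.074, 0.703, 0.071, 0.704]
force: [-0.2, -0.3, 0.2]
gripper_width: 0.006
0.83 [ 0.4584 -0.0921  0.106 ] shift [-0.0003 -0.0162  0.0006]
0.919 [ 0.4578 -0.102   0.106 ] shift [-0.0003 -0.0257 -0.0021]
1.007 [ 0.4581 -0.1119  0.106 ] shift [-0.0003 -0.0355 -0.0038]
1.096 [ 0.4592 -0.1217  0.106 ] shift [-0.0003 -0.0454 -0.0048]
1.184 [ 0.4612 -0.1314  0.106 ] shift [-0.0002 -0.0553 -0.0048]
1.273 [ 0.4641 -0.1409  0.106 ] shift [-0.0002 -0.0651 -0.0039]
1.361 [ 0.4677 -0.1502  0.106 ] shift [-0.0001 -0.0749 -0.0022]
1.45 [ 0.4722 -0.159   0.106 ] shift [-0.0001 -0.0845  0.0004]
```

```bash
python3 -m creep '{"translation":[[0,-0.008,0],[0,-0.014,0],[0,-0.019,0],[0,-0.0255,-0.002],[0,-0.0355,-0.004],[0,-0.0455,-0.005],[0,-0.0555,-0.005],[0,-0.065,-0.004],[0,-0.074,-0.002],[0,-0.080,-0.001],[0,-0.084,0],[0,-0.084,0]],"twist":[0,0,0,0,0,0,0,0,0,0,0,0]}'; python3 -m creep '{"translation":[[0,0.01,0],[0,0.015,0],[-0.03,0.015,0],[-0.06,0.015,0],[-0.065,0.015,0],[-0.065,0.015,0]],"twist":[0,0,0,0,0,0]}';python3 go.py .453 -.330 .156
```

```text
t: 14.05
eef_pos: [0.4678, -0.1358, 0.095]
tool_rot: [-0.074, 0.702, 0.071, 0.705]
force: [0.6, -0.3, 0.0]
gripper_width: 0.001
t: 14.55
eef_pos: [0.4662, -0.1207, 0.1622]
tool_rot: [-0.075, 0.7, 0.07, 0.706]
force: [0.3, -0.9, -0.3]
gripper_width: 0.006
t 14.55 pos [ 0.4662 -0.1207  0.1622] F [ 0.3 -0.9 -0.3] w 0.005947299967596461 pushdir -78.18 xaxis [ 0.009 -0.006 -1.   ]
shift [ 0.0074 -0.2021 -0.0559] norm 0.21
```

```bash
python3 -m creep '{"translation":[[0,-0.025,-0.007],[0,-0.05,-0.014],[0,-0.075,-0.021],[0,-0.10,-0.028],[0,-0.125,-0.035],[0,-0.15,-0.042],[0,-0.175,-0.049],[0,-0.202,-0.056],[0.02,-0.202,-0.056],[0.04,-0.202,-0.056],[0.055,-0.202,-0.056],[0.055,-0.202,-0.056]],"twist":[3,6,9,12,15,18,20,20,20,20,20,20]}'
python3 - <<'E'
from fit import *
save("top","pics/11.png"); save("wrist","pics/12w.png"); a=cv2.imread("pics/11.png")[130:255,280:480]
b=cv2.imread("pics/12w.png")
a=cv2.resize(a,(800,500),interpolation=cv2.INTER_CUBIC)[:375,:500]; b=cv2.resize(b,(500,312))[120:300]
cv2.imwrite("pics/11c.png",np.vstack([a,b]))
p=[.5242,-.1785,-.137]
for q in(1.37,1.45,1.53): print(q,[(k,((proj("top",W(p,pts(q)[k]))-[280,130])*4).round()) for k in("wt","knob")])
print(proj("wrist",W(p,pts(0)["ks"]))*.78125-[0,120])
E
python3 go.py .453 -.330 .081
```

```text
t: 15.55
eef_pos: [0.4509, -0.3277, 0.104]
tool_rot: [0.05, 0.704, -0.051, 0.707]
force: [-0.4, 0.3, 0.4]
gripper_width: 0.001
1.37 [('wt', array([229., 158.])), ('knob', array([356., 301.]))]
1.45 [('wt', array([228., 163.])), ('knob', array([366., 296.]))]
1.53 [('wt', array([226., 168.])), ('knob', array([376., 290.]))]
[246.96526869  61.51764505]
t 15.65 pos [ 0.4526 -0.3291  0.1072] F [ 1.1 -0.5 -0.7] w 0.0015264544258742085 pushdir -98.15 xaxis [ 0.007 -0.004 -1.   ]
shift [ 0.0262 -0.0008  0.0003] norm 0.026
```

View pics/11c.png

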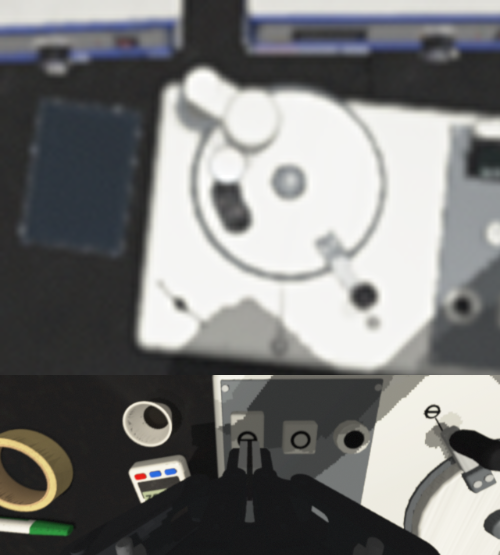

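The knob is at (364,296) and the tile at (228,164), so q is about 1.44, well inside the window. The fingers are over the sample key.

```bash
python3 -m creep '{"translation":[[0.008,-0.001,0],[0.016,-0.001,0],[0.022,-0.001,0],[0.025,-0.001,0],[0.025,-0.001,0],[0.025,-0.001,0]],"twist":[0,0,0,0,0,0]}';python3 go.py .453 -.330 .074
```

```text
t: 16.15
eef_pos: [0.4526, -0.3301, 0.0821]
tool_rot: [0.049, 0.703, -0.052, 0.708]
force: [-0.7, 0.3, 0.2]
gripper_width: -0.001
t 16.15 pos [ 0.4526 -0.3301  0.0821] F [-0.7  0.3  0.2] w -0.0013533934568017332 pushdir -98.15 xaxis [ 0.007 -0.004 -1.   ]
shift [0.0081 0.0002 0.0003] norm 0.008
```

```bash
python3 -m creep '{"translation":[[0.002,0,0],[0.004,0,0],[0.006,0,0],[0.0075,0,0],[0.008,0,0],[0.008,0,0],[0.008,0,0]],"twist":[0,0,0,0,0,0,0]}';python3 -m creep '{"translation":[[0.001,0,0],[0.001,0,0],[0.001,0,0],[0.001,0,0]],"twist":[0,0,0,0]}'; python3 -m creep '{"translation":[[-0.005,0,0],[-0.02,0,0],[-0.045,0,0],[-0.075,0,0],[-0.1,0,0],[-0.1,0,0],[-0.1,0,0],[-0.1,0,0]],"twist":[0,0,0,0,0,0,0,0]}'
```

```text
t: 16.73
eef_pos: [0.453, -0.3304, 0.0745]
tool_rot: [0.049, 0.703, -0.052, 0.708]
force: [0.3, -1.0, 4.1]
gripper_width: 0.0
t: 17.07
eef_pos: [0.453, -0.3305, 0.074]
tool_rot: [0.049, 0.703, -0.052, 0.708]
force: [-1.0, 1.3, 7.0]
gripper_width: 0.001
t: 17.73
eef_pos: [0.4517, -0.3294, 0.1733]
tool_rot: [0.049, 0.703, -0.051, 0.708]
force: [-0.0, -0.2, -0.5]
gripper_width: 0.002
```

Run:
```python
from h import *
save("scene","pics/13.png"); a=cv2.imread("pics/13.png")[160:320,270:480]
cv2.imwrite("pics/13c.png",cv2.resize(a,(788,600),interpolation=cv2.INTER_CUBIC))
```

```text
(no output)
```

View pics/13c.png

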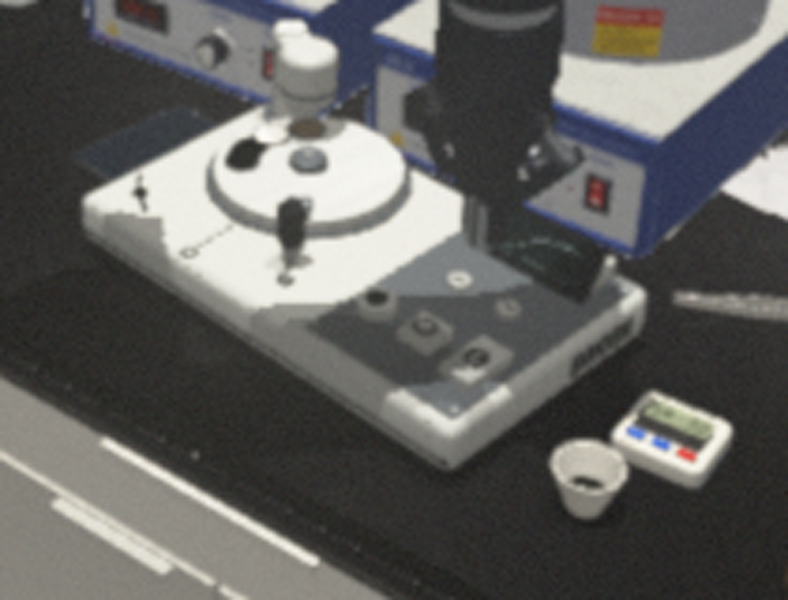

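The scene view shows the sample disc under the head at (307,128) and the lever at the barred-ring mark. The keys are up, the crucible, timer and notebook have not moved, and the gripper is clear of everything.

```bash
python3 -c "
from workcell import *
print(sign_off())"
```

```text
the job is handed in; nothing more can be done
None
```

The colorimeter job is done and handed in at about 18 s of the 59 s allowed; no verdict was reported.

- **Keys:** I pressed the dark key on the trap, the white key with the lever at about 0.83 rad, and the sample key at about 1.44 rad. Each went down about 5 mm onto its stop. Force at the stop was 10.6, 8.7 and 7.0 N, against 4 N for the spring alone.
- **Lever:** both positions came from the knob in the top camera and sit within about 0.02 rad of their marks. The pictures are good to a few hundredths of a radian.
- **Last check:** the final scene picture showed the sample disc under the head and the lever at the barred-ring mark. All three keys looked up, the crucible, timer and notebook had not moved, and the gripper was clear with about zero force.
- **Disagreement:** the wrist camera put the keys about 2 mm further left than the fit from the other two cameras. I aimed about 1–2 mm left of the fit, and all three presses landed cleanly.

No check failed.

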